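# Take the whetstone out of its holder and lay it to dry

## Task

The fish knife is sharp, so put the whetstone away to dry: first slide the holder's movable jaw well back so that the stone is free, then lift the stone up out of the holder and lay it flat, same side up, on the wire grid inside the shallow steel pan, without dropping it, and let go. Leave the knife, mug, bottle and small dressing stone where they are.

Things in the scene. Friction and masses are not known exactly. Their poses are not given: they have to be found in the camera images.
- holder: Whetstone holder, a low vise fixed on the counter, 330 mm long: two steel rails (together 40 mm wide, tops 20 mm up) from a fixed aluminium jaw (56 mm wide, 38 mm high, face at x = -102 mm) to an end plate (x = 207 mm, 24 mm high). Origin on the counter under the middle of the seated stone; x along the rails from the fixed to the sliding jaw, z up.
- jaw (a joint): How far the sliding jaw is drawn back along the holder's +x (m): about 0 = closed on the stone, 0.045 = fully back at its stop. It drags on the rails (about 9 N to move; its thumb screw is already slackened), has no spring and stays where it is left. Closed, it squeezes the stone lightly.
- jaw_grip (a point): Point midway between the sliding jaw's flat side cheeks, 22 mm above the counter; axes as the holder's. The jaw is 56 mm wide across the rails (pinch it from above by the cheeks), reaches 26 mm from here to the stone and 19 mm back, 7 to 26 mm above the counter; its front 16 mm rises to 38 mm; an 18 mm thumb screw 4 mm behind this point rises to 37 mm.
- stone: Combination whetstone, a plain brick 205 x 50 x 25 mm, grey underneath and tan-brown on top, about 0.55 kg (it varies by a quarter). At the start it lies on the rails (underside 20 mm above the counter) between the jaws, its long side along the rails. Origin at the centre of its underside; x along its length, y across its width, z up.
- pan: Shallow steel food pan that stays put on the counter, 325 x 176 mm over the rim and 24 mm high, inside 305 x 156 mm, with a wire draining grid (280 x 130 mm) in it. Origin at the centre of its underside; x along its length, z up.
- pan_grid (a point): Centre of the top of the wire grid in the pan, 12 mm above the counter (the rim is 12 mm higher); axes as the pan's.
- knife: Filleting knife lying flat on the counter, 290 mm long with a black handle 120 mm long and 18 mm high; origin at the handle's blade end, on the counter; x towards the tip. Leave alone.
- mug: White mug, 80 mm across and 92 mm high, standing; origin at the centre of its underside. Leave alone.
- bottle: White squeeze bottle with a nozzle, 60 mm across and 194 mm high, standing; origin at the centre of its underside. Leave alone.
- dresser: Small pale dressing stone, 75 x 30 x 20 mm, lying on the counter; origin at the centre of its underside. Leave alone.
Things that resemble listed ones, but are neither listed nor needed, are in the scene too. There is more than one size of the stone; the job needs the middle-sized.

How it is judged:
By the outcome, as a careful person would: the job done as asked, in the order asked, and still so for the second after the job is handed in, with the robot touching nothing.
It also fails if it takes over 58 s, if anything falls off the work surface, if the arm or the gripper's body presses on something with over 40 N, if the wrist force passes 120 N, or if a joint passes its speed limit or range.

## Robot

A 6-joint arm with a two-finger parallel gripper is mounted at the origin on the work surface. World frame = base frame: x ahead of the robot, y to its left, z up, the work surface at z = 0. Lengths are in mm, angles in degrees, forces in N, time in s.
With the tool pointing down it reaches from about 350 to 850 mm from the base axis. Payload 8.1 kg.
Tool frame: the origin (TCP) lies midway between the tips of the shut fingers; the grasp point (between the pads) lies 19 mm behind it; z points along the fingers, y is the line along which they close (so a half turn about z gives the same grasp; the last joint's range is limited). The gripper opens to 85 mm and grips with 20 to 120 N. Pads are 22 mm wide; open, the fingers measure 114 mm over their backs; the gripper's body (76 mm by 85 mm) begins 54 mm behind the grasp point. The pads swing forward as they close: fully open they stand 13 mm farther back than shut.
Start: joints at [68.56, 7.471, 85.268, -0, 87.261, -4.893], TCP at [170.859, 575.163, 231.292] pointing down, gripper open.
Joint ranges: [-169.43, 169.43], [-51.17, 129.36], [1.28, 143.12], [-76.62, 256.62], [0, 156.53], [-152.29, 152.29]. Speed limits (degrees/s): [136.94, 136.94, 159.86, 180, 180, 180].

## Interface

Orientations are given as [roll, pitch, yaw] about the fixed x, y, z axes, in that order (R = Rz(yaw) Ry(pitch) Rx(roll)).
In Python, from bench import sense, snapshot, camera_params, hand_in, masks_of, pinpoint gives the robot as it stands.
- The arm moves only by the tool step_arm, never from a script. Its argument "targets" is a list of rows, each an object with "angular": the turn, a rotation vector about the tool's x, y, z scaled (see below), a list of three; "dp": the shift along the tool's x, y, z scaled (see below), a list of three; "fingers": the closure, from 0 (fully open) to 1 (shut). A call has exactly 8 rows; each row is the pose to reach, as a shift and turn from the pose commanded when the call began, along the tool's axes at that moment, turning the shorter way round; what a row does not reach only later rows make up. The controller multiplies each number of a shift by 0.2 m and each number of a turn by 180 degrees. A row lasts 1/8 s, in which the tool goes at most 62.5 mm and 10.7 degrees, less where a joint would pass 70% of its speed; a pose out of reach is approached as far as the arm can. A call with a number of a shift or a turn outside -1 to 1 is refused whole. A call with a gripper value outside its range is refused whole. The fingers move at their own pace and stop on an object; "newtons" is the grip in N (left out, the last holds). Time passes only in rows, so rows that repeat a pose let the fingers close, or fill a call up. It gives the time, the measured TCP pose, the force, the opening and the grip force at its end, in the units of the state.
- sense(): the state, without advancing time (a new reading comes with each control period).
- snapshot(name): name is "scene" or "top" or "wrist"; returns the picture (480x640x3 uint8, blue, green, red); there is no depth.
- camera_params(name): a dict with "vfov" (degrees; the focal length in pixels is half the picture's height over the tangent of half this angle, whatever the lens; pixels are square), "cx", "cy" (the principal point, pixels), "R" (3x3) and "t" (3): a world point X has camera coordinates R X + t. Camera axes: x right, y down, z forward; pixel columns grow to the right and rows downward; lengths in mm; the calibration is good to about 2 mm. The wrist camera is an equidistant fisheye: a pixel r from the principal point sees the ray r / f radians off the axis. A picture is of the moment at which its call begins: read the wrist's pose just before it. camera_params takes no time and is no camera call; for the wrist camera it gives the pose at the moment of the call.
- hand_in(): hands the job in; it is judged then, once.
Trained networks look in the newest picture that a camera, given by its name, has taken for a name from the list of things; names that differ only in an ending like _2 or _b are one class to them, and where a whole thing is asked for, a point or a joint stands for the part that bears it (a point fixed in the world has none). Each returns a list of dicts, best first, with "conf" (0 to 1); they miss things now and then, are a little off and sometimes report something else, mostly with a low value. They report only what shows in the picture. A call takes as long as a camera call. They do not tell look-alikes from the thing itself.
- masks_of(camera, label): "pixels" (480x640 bool, what is visible of it) and "at" ([column, row] in pixels, amid what is visible of it).
- pinpoint(camera, label): "at" ([column, row] in pixels: a listed point, or the origin of a listed thing).
The state is a dict: "time": time; "joint_pos": joint angles; "qd": joint speeds; "joint_efforts": joint torques, N m; "tool_pos": TCP position; "tcp_rot": TCP orientation; "ft_force": force on the tool from outside, world axes, zero at the start; "wrist_torque": the same for the moment, N m; "finger_gap": finger opening in mm; "grip_force": force on a finger pad.
Only numpy, scipy, OpenCV 4.12 (cv2) and the standard library are available. Lean on these libraries where they do the work, as an engineer would, in place of code of your own. Each camera call takes 0.05 s, during which the arm holds its last target. There are 200 camera calls.

## Working session

There is one attempt and no reset: what is moved stays moved. The work goes in short steps, Python scripts to look and compute and a tool call to move; the robot and the scene stay as the last step left them, time stands still between calls to the robot, and variables do not carry over. Pictures are saved under pics/ and viewed, at most 10 in all, crops included, and the job is handed in when it is done.

Besides the shell and the picture viewer there is one more tool, called after ">>>" as name(argument=value, ...) on one line, values as JSON. step_arm: Moves the arm, as the interface text tells. Its arguments: {"type":"object","properties":{"targets":{"type":"array","items":{"type":"object","properties":{"angular":{"type":"array","items":{"type":"number","minimum":-1,"maximum":1}},"dp":{"type":"array","items":{"type":"number","minimum":-1,"maximum":1}},"fingers":{"type":"number"}}}},"newtons":{"type":"number"}},"required":["targets"]}

```bash
mkdir -p pics; ls; cat > h.py <<'E'
import numpy as np, cv2
from bench import *
def ray(cam,uv,P=None):
    P=P or camera_params(cam); R=np.array(P["R"]);t=np.array(P["t"])
    f=240/np.tan(np.radians(P["vfov"]/2)); d=np.array([uv[0]-P["cx"],uv[1]-P["cy"]])/f
    if cam=="wrist":
        r=np.hypot(*d)+1e-12; c=np.array([*(d/r*np.sin(r)),np.cos(r)])
    else: c=np.array([*d,1.])
    return -R.T@t, R.T@c/np.linalg.norm(c)
def atz(cam,uv,z,P=None):
    o,d=ray(cam,uv,P); return o+d*(z-o[2])/d[2]
def tri(rs):
    A=sum(np.eye(3)-np.outer(d,d) for o,d in rs); b=sum((np.eye(3)-np.outer(d,d))@o for o,d in rs)
    x=np.linalg.solve(A,b); return x,[round(float(np.linalg.norm((np.eye(3)-np.outer(d,d))@(x-o))),1) for o,d in rs]
E
python3 - <<'E'
from h import *
for c in ("scene","top"):
    cv2.imwrite(f"pics/{c}0.png",snapshot(c))
    for l in ["holder","jaw_grip","stone","pan","pan_grid","knife","mug","bottle","dresser"]:
        for p in pinpoint(c,l)[:4]: print(c,l,np.round(p["at"]),round(p["conf"],2),np.round(atz(c,p["at"],{"jaw_grip":22,"stone":20,"pan_grid":12}.get(l,0))[:2]))
print(sense())
E
```

```text
pics
scene holder [261. 214.] 0.94 [ 510. -212.]
scene jaw_grip [214. 238.] 0.92 [ 642. -235.]
scene stone [293. 257.] 0.73 [564. -58.]
scene stone [263. 213.] 0.72 [ 512. -200.]
scene stone [297. 132.] 0.67 [ 235. -331.]
scene pan [422. 292.] 0.57 [441. 218.]
scene pan_grid [424. 294.] 0.57 [449. 225.]
scene knife [238. 341.] 0.58 [783. -16.]
scene mug [158. 169.] 0.86 [ 573. -533.]
scene bottle [512. 428.] 0.71 [581. 500.]
scene dresser [365. 227.] 0.83 [374.  11.]
top holder [391. 199.] 0.4 [ 635. -243.]
top jaw_grip [394. 197.] 0.52 [ 637. -248.]
top stone [435. 338.] 0.9 [ 221. -346.]
top stone [385. 240.] 0.61 [ 510. -218.]
top stone [337. 228.] 0.6 [548. -77.]
top pan [394. 198.] 0.64 [ 639. -252.]
top pan [240. 266.] 0.59 [447. 210.]
top pan_grid [242. 268.] 0.84 [438. 205.]
top knife [316. 152.] 0.86 [787. -23.]
top mug [486. 214.] 0.57 [ 582. -526.]
top bottle [143. 225.] 0.65 [577. 500.]
top dresser [313. 287.] 0.67 [378.  -3.]
{'time': 1.0, 'joint_pos': array([ 6.85600322e+01,  7.47141047e+00,  8.52673501e+01, -1.37952273e-04,
        8.72609677e+01, -4.89141819e+00]), 'qd': array([-0.01757232,  0.04012851,  0.02704441,  0.02599448, -0.05367315,
       -0.03130362]), 'joint_efforts': array([ 1.47977589e-04, -5.69336057e+01, -5.00860333e+01, -2.05307297e-04,
        1.27572654e-03, -3.31860832e-06]), 'tool_pos': array([170.86297062, 575.16690657, 231.29399005]), 'tcp_rot': array([1.79999741e+02, 1.60462690e-04, 1.63451457e+02]), 'ft_force': array([-0.24387648, -1.29933272, -0.21093317]), 'wrist_torque': array([-0.05214667, -0.02326281,  0.02189436]), 'grip_force': 0.0, 'finger_gap': 85.32569731578916}
```

View pics/scene0.png

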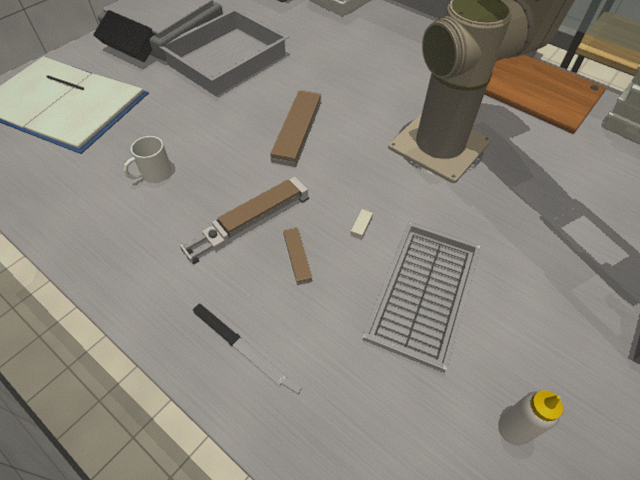

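View pics/top0.png

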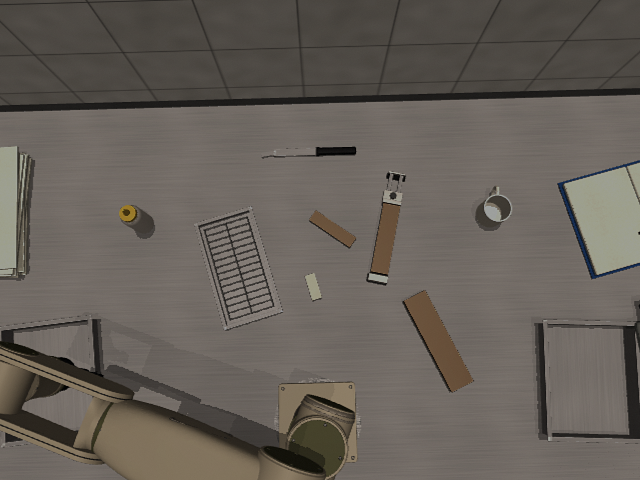

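Both views show the same candidates in the top picture: small brown stone (333,228), large stone (438,340), and the middle stone in the holder (385,240). The pan with the grid is at (240,267); the look-alike pans without a grid are at the picture's edges. The middle stone is the one in the vise, and its sliding jaw is at the (394,197) end.

```bash
python3 - <<'E'
from h import *
im={c:snapshot(c) for c in("scene","top")}
near={"stone":{"scene":(262,207),"top":(385,240)},"pan":{"scene":(424,295),"top":(240,267)}}
for l,z in(("stone",45),("pan",24)):
  for c in("scene","top"):
    for m in masks_of(c,l):
        if np.hypot(*(np.array(m["at"])-near[l][c]))<25:
            px=np.argwhere(m["pixels"])[:,::-1]
            w=np.array([atz(c,p,z)[:2] for p in px],np.float32)
            (cx,cy),(a,b),ang=cv2.minAreaRect(w); bx=cv2.boxPoints(((cx,cy),(a,b),ang))
            e=bx[1]-bx[0]; e2=bx[2]-bx[1]; e=e if np.hypot(*e)>np.hypot(*e2) else e2
            print(l,c,round(m["conf"],2),np.round((cx,cy)),np.round((a,b)),"yaw",round(np.degrees(np.arctan2(e[1],e[0]))%180,1))
g={}
for l in("jaw_grip","pan_grid"):
    r=[]
    for c in("scene","top"):
        p=pinpoint(c,l); 
        if p: r.append(ray(c,p[0]["at"]))
    if len(r)==2: print(l,tri(r))
cv2.imwrite("pics/crop.png",cv2.resize(im["top"][160:300,300:460],None,fx=4,fy=4,interpolation=2))
E
```

```text
stone scene 0.9 [ 515. -204.] [ 67. 206.] yaw 167.3
stone top 0.71 [ 509. -214.] [ 55. 206.] yaw 167.4Traceback (most recent call last):
  File "<stdin>", line 9, in <module>
  File "h.py", line 11, in atz
    o,d=ray(cam,uv,P); return o+d*(z-o[2])/d[2]
        ~~~^^^^^^^^^^
  File "h.py", line 4, in ray
    P=P or camera_params(cam); R=np.array(P["R"]);t=np.array(P["t"])
           ~~~~~~~~~~~~~^^^^^
ValueError: time passes only in moves, steps and waits
```

```bash
cat >> h.py <<'E'
_cp,_c=camera_params,{}
def camera_params(n):
    if n=="wrist": 
        k=("wrist",sense()["time"])
    else: k=n
    if k not in _c: _c[k]=_cp(n)
    return _c[k]
from scipy.spatial.transform import Rotation as Ro
def go(target,yaw=None):
    """print dp and angular toward a tool-down pose"""
    s=sense(); R=Ro.from_euler("xyz",s["tcp_rot"],degrees=True)
    d=R.inv().apply(np.array(target)-s["tool_pos"])/200
    a=np.zeros(3)
    if yaw is not None: a=(R.inv()*Ro.from_euler("xyz",[180,0,yaw],degrees=True)).as_rotvec(degrees=True)/180
    print("go",target,"dp",np.round(d,3),"ang",np.round(a,3))
def rect(c,l,z,near,rad=60,P=None):
    P=P or camera_params(c)
    for m in masks_of(c,l):
        if np.hypot(*(np.array(m["at"])-near))<rad:
            px=np.argwhere(m["pixels"])[:,::-1]
            w=np.array([atz(c,p,z,P)[:2] for p in px],np.float32)
            (cx,cy),(a,b),ang=cv2.minAreaRect(w); bx=cv2.boxPoints(((cx,cy),(a,b),ang))
            e=bx[1]-bx[0]; e2=bx[2]-bx[1]; e=e if np.hypot(*e)>np.hypot(*e2) else e2
            print(l,c,round(m["conf"],2),np.round((cx,cy),1),np.round((a,b)),"yaw",round(float(np.degrees(np.arctan2(e[1],e[0])))%180,1),"at",np.round(m["at"]))
E
python3 - <<'E'
from h import *
im={c:snapshot(c) for c in("scene","top")}
for c,n in(("scene",(424,295)),("top",(240,267))): rect(c,"pan",24,n)
for l in("jaw_grip","pan_grid"):
    r=[]
    for c in("scene","top"):
        p=pinpoint(c,l)
        if p: r.append(ray(c,p[0]["at"]))
    if len(r)==2: print(l,tri(r))
cv2.imwrite("pics/crop.png",cv2.resize(im["top"][160:300,300:460],None,fx=4,fy=4,interpolation=2))
go([445,212,330],167.4)
E
```

```text
pan scene 0.57 [442.  219.5] [330. 177.] yaw 16.0 at [423. 296.]
pan top 0.76 [441.5 215.4] [328. 179.] yaw 15.7 at [237. 270.]
jaw_grip (array([ 634.00605576, -249.75631438,    6.55152995]), [0.3, 0.3])
pan_grid (array([440.61118924, 215.8769621 ,   9.27455723]), [4.9, 4.9])
go [445, 212, 330] dp [-1.831 -1.35  -0.493] ang [ 0.     0.    -0.022]
```

View pics/crop.png

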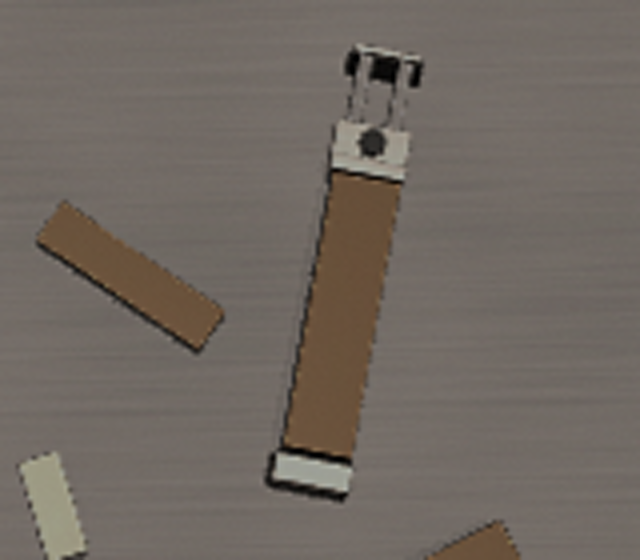

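The crop confirms it: the middle stone sits between the white fixed jaw (crop 312,475) and the sliding jaw with its dark thumb screw (crop 372,142).

>>> step_arm(targets=[{"dp": [-0.1, -0.1, 0], "fingers": 0}, {"dp": [-0.2, -0.2, 0], "fingers": 0}, {"dp": [-0.3, -0.3, 0], "fingers": 0}, {"dp": [-0.45, -0.45, 0], "fingers": 0}, {"dp": [-0.6, -0.6, 0], "fingers": 0}, {"dp": [-0.75, -0.75, 0], "fingers": 0}, {"dp": [-0.9, -0.9, 0], "fingers": 0}, {"dp": [-1, -1, 0], "fingers": 0}])

```text
validation failed for argument at $.ta...
```

>>> step_arm(targets=[{"dp": [-0.15, -0.15, 0], "fingers": 0}, {"dp": [-0.3, -0.3, 0], "fingers": 0}, {"dp": [-0.45, -0.45, 0], "fingers": 0}, {"dp": [-0.6, -0.6, 0], "fingers": 0}, {"dp": [-0.7, -0.7, 0], "fingers": 0}, {"dp": [-0.8, -0.8, 0], "fingers": 0}, {"dp": [-0.9, -0.9, 0], "fingers": 0}, {"dp": [-1, -1, 0], "fingers": 0}])

```text
validation failed for argument at $.ta...
```

>>> step_arm(targets=[{"dp": [-0.15, -0.15, 0], "fingers": 0}, {"dp": [-0.3, -0.3, 0], "fingers": 0}, {"dp": [-0.45, -0.45, 0], "fingers": 0}, {"dp": [-0.6, -0.6, 0], "fingers": 0}, {"dp": [-0.7, -0.7, 0], "fingers": 0}, {"dp": [-0.8, -0.8, 0], "fingers": 0}, {"dp": [-0.9, -0.9, 0], "fingers": 0}, {"dp": [-1, -1, 0], "fingers": 0}])

```text
validation failed for argument at $.ta...
```

>>> step_arm(targets=[{"dp": [-0.1, -0.1, 0], "fingers": 0}, {"dp": [-0.2, -0.15, 0], "fingers": 0}, {"dp": [-0.3, -0.2, 0], "fingers": 0}, {"dp": [-0.39, -0.26, 0], "angular": [0, 0, -0.022], "fingers": 0}, {"dp": [-0.39, -0.26, 0], "angular": [0, 0, -0.022], "fingers": 0}, {"dp": [-0.39, -0.26, 0], "angular": [0, 0, -0.022], "fingers": 0}, {"dp": [-0.39, -0.26, 0], "angular": [0, 0, -0.022], "fingers": 0}, {"dp": [-0.39, -0.26, 0], "angular": [0, 0, -0.022], "fingers": 0}])

```text
validation failed for argument at $.ta...
```

```bash
python3 - <<'E'
from h import *
P=dict(camera_params("wrist")); im=snapshot("wrist"); cv2.imwrite("pics/w1.png",im)
for l,z in(("jaw_grip",22),("stone",20),("holder",0)):
    for p in pinpoint("wrist",l)[:3]: print(l,round(p["conf"],2),np.round(p["at"]),np.round(atz("wrist",p["at"],z,P),1))
rect("wrist","stone",45,(320,240),400,P)
s=sense();print(s["tool_pos"],s["tcp_rot"],s["time"],np.round(s["joint_pos"]))
E
```

```text
jaw_grip 0.54 [ 24. 464.] [ 525.6 -222.7   22. ]
stone 0.7 [ 25. 462.] [ 519.9 -212.4   20. ]
holder 0.6 [ 28. 457.] [ 522.9 -221.5    0. ]
stone wrist 0.93 [ 473.7 -176.4] [ 87. 200.] yaw 127.8 at [ 15. 456.]
[170.8854082  575.15504035 231.30197299] [1.79998637e+02 1.88284139e-03 1.63452954e+02] 1.9 [69.  7. 85. -0. 87. -5.]
```

View pics/w1.png

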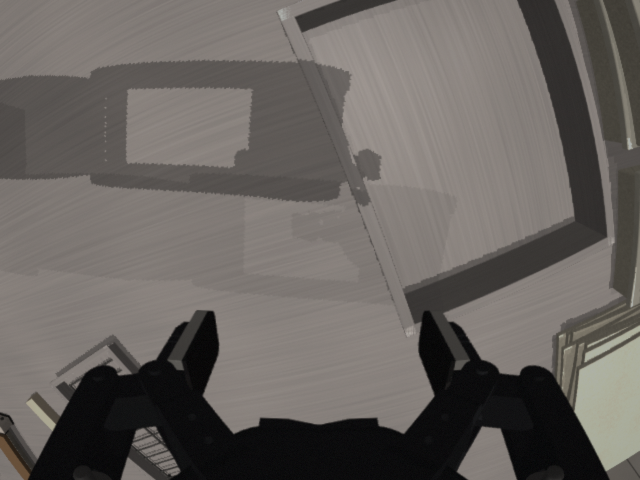

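The arm did not move, because the calls were refused, probably for want of "angular" in each row. The picture shows only the plain grey pan at (480,150) near the start, with the fingers at the bottom.

>>> step_arm(targets=[{"dp": [-0.1, -0.1, 0], "angular": [0, 0, 0], "fingers": 0}, {"dp": [-0.2, -0.2, 0], "angular": [0, 0, 0], "fingers": 0}, {"dp": [-0.3, -0.3, 0], "angular": [0, 0, 0], "fingers": 0}, {"dp": [-0.45, -0.45, 0], "angular": [0, 0, 0], "fingers": 0}, {"dp": [-0.6, -0.6, 0], "angular": [0, 0, 0], "fingers": 0}, {"dp": [-0.75, -0.75, 0], "angular": [0, 0, 0], "fingers": 0}, {"dp": [-0.9, -0.9, 0], "angular": [0, 0, 0], "fingers": 0}, {"dp": [-1, -1, 0], "angular": [0, 0, 0], "fingers": 0}])

```text
time: 2.9
tool_pos: [306.3, 325.0, 231.5]
tcp_rot: [180.0, 0.0, 163.4]
ft_force: [-0.3, -0.0, -1.0]
finger_gap: 85.0
grip_force: 0.0
```

>>> step_arm(targets=[{"dp": [-0.15, -0.15, 0], "angular": [0, 0, 0], "fingers": 0}, {"dp": [-0.3, -0.3, 0], "angular": [0, 0, 0], "fingers": 0}, {"dp": [-0.45, -0.45, 0], "angular": [0, 0, 0], "fingers": 0}, {"dp": [-0.6, -0.6, 0], "angular": [0, 0, 0], "fingers": 0}, {"dp": [-0.7, -0.7, 0], "angular": [0, 0, 0], "fingers": 0}, {"dp": [-0.8, -0.8, 0], "angular": [0, 0, 0], "fingers": 0}, {"dp": [-0.9, -0.9, 0], "angular": [0, 0, 0], "fingers": 0}, {"dp": [-1, -1, 0], "angular": [0, 0, 0], "fingers": 0}])

```text
time: 3.9
tool_pos: [440.8, 76.9, 231.5]
tcp_rot: [180.0, 0.0, 163.4]
ft_force: [0.8, 0.4, 0.0]
finger_gap: 85.4
grip_force: 0.0
```

>>> step_arm(targets=[{"dp": [-0.15, -0.15, 0], "angular": [0, 0, 0], "fingers": 0}, {"dp": [-0.3, -0.3, 0], "angular": [0, 0, 0], "fingers": 0}, {"dp": [-0.45, -0.45, 0], "angular": [0, 0, 0], "fingers": 0}, {"dp": [-0.6, -0.6, 0], "angular": [0, 0, 0], "fingers": 0}, {"dp": [-0.7, -0.7, 0], "angular": [0, 0, 0], "fingers": 0}, {"dp": [-0.8, -0.8, 0], "angular": [0, 0, 0], "fingers": 0}, {"dp": [-0.9, -0.9, 0], "angular": [0, 0, 0], "fingers": 0}, {"dp": [-1, -1, 0], "angular": [0, 0, 0], "fingers": 0}])

```text
time: 4.9
tool_pos: [575.5, -171.8, 231.3]
tcp_rot: [180.0, 0.0, 163.4]
ft_force: [-0.0, 0.5, 0.1]
finger_gap: 85.4
grip_force: 0.0
```

>>> step_arm(targets=[{"dp": [-0.1, -0.1, 0], "angular": [0, 0, 0], "fingers": 0}, {"dp": [-0.2, -0.15, 0], "angular": [0, 0, 0], "fingers": 0}, {"dp": [-0.3, -0.2, 0], "angular": [0, 0, 0], "fingers": 0}, {"dp": [-0.39, -0.26, 0], "angular": [0, 0, -0.022], "fingers": 0}, {"dp": [-0.39, -0.26, 0], "angular": [0, 0, -0.022], "fingers": 0}, {"dp": [-0.39, -0.26, 0], "angular": [0, 0, -0.022], "fingers": 0}, {"dp": [-0.39, -0.26, 0], "angular": [0, 0, -0.022], "fingers": 0}, {"dp": [-0.39, -0.26, 0], "angular": [0, 0, -0.022], "fingers": 0}])

```text
time: 5.9
tool_pos: [635.0, -242.4, 231.6]
tcp_rot: [-180.0, 0.0, 167.4]
ft_force: [1.0, -1.3, -0.7]
finger_gap: 85.4
grip_force: 0.0
```

```bash
python3 - <<'E'
from h import *
P=dict(camera_params("wrist")); im=snapshot("wrist"); cv2.imwrite("pics/w2.png",im)
for l,z in(("jaw_grip",22),("stone",20),("holder",0)):
    for p in pinpoint("wrist",l)[:3]: print(l,round(p["conf"],2),np.round(p["at"]),np.round(atz("wrist",p["at"],z,P),1))
rect("wrist","stone",45,(320,240),400,P)
s=sense();print(s["tool_pos"],s["tcp_rot"],s["time"],np.round(s["joint_pos"]))
E
```

```text
jaw_grip 0.55 [320. 207.] [ 637.1 -240.6   22. ]
stone 0.85 [472.  90.] [551.  -69.1  20. ]
stone 0.84 [325.  78.] [ 517.  -209.6   20. ]
stone wrist 0.75 [550.9 -73.6] [137.  37.] yaw 53.6 at [472.  88.]
stone wrist 0.26 [ 630.9 -237. ] [54. 39.] yaw 77.5 at [322. 204.]
[ 635.06541149 -242.78009433  231.39750677] [1.79999928e+02 5.39694175e-03 1.67415906e+02] 6.15 [ -25.   20.   71.    0.   89. -103.]
```

View pics/w2.png

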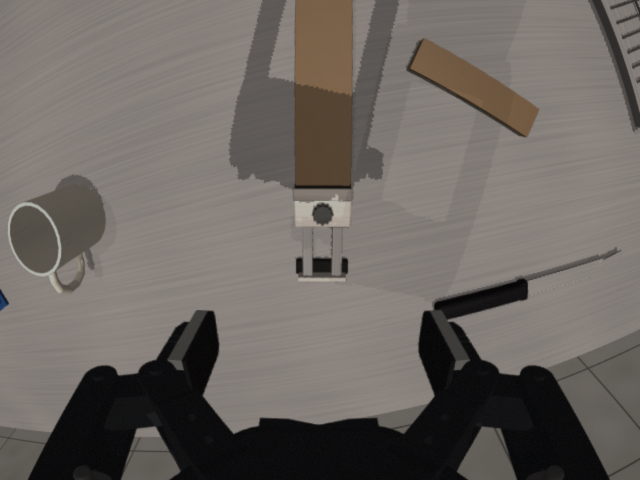

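The wrist view shows the jaw at (322,207) with its thumb screw at (322,214), the rails running straight down the picture, and the stone above them, so the yaw is right.

```bash
python3 - <<'E'
from h import *
Pw=camera_params("wrist"); u=np.array([np.cos(np.radians(-12.6)),np.sin(np.radians(-12.6))]); v=np.array([-u[1],u[0]])
for n,uv,z,off in(("screw",(322,214),37,-4),("frontedge",(323,187),38,26),("backedge",(322,227),26,-19),("cheekL",(294.5,215),26,None),("cheekR",(351.5,215),26,None),("endplate",(322,280),24,None),("railmid",(322,240),20,None),("stoneL",(294.5,100),45,None),("stoneR",(352,100),45,None)):
    p=atz("wrist",uv,z,Pw)[:2]; print(n,np.round(p,1),"along,across:",np.round([p@u,p@v],1))
s=sense(); print("tcp",np.round([s["tool_pos"][:2]@u,s["tool_pos"][:2]@v],1))
# height: screw top from top+wrist views
print(Pw["vfov"])
print("screw tri", tri([ray("wrist",(322,214),Pw), ray("top",(300+372/4,160+142/4))]))
E
```

```text
screw [ 640.4 -240.3] along,across: [677.4 -94.8]
frontedge [ 615.3 -233.8] along,across: [651.5 -94. ]
backedge [ 656.  -243.6] along,across: [693.4 -94.7]
cheekL [ 638.3 -267. ] along,across: [ 681.2 -121.3]
cheekR [ 650.4 -213.1] along,across: [681.2 -66. ]
endplate [ 712.5 -256.1] along,across: [751.2 -94.5]
railmid [ 671.1 -246.9] along,across: [708.8 -94.6]
stoneL [ 532.6 -240.8] along,across: [ 572.3 -118.9]
stoneR [ 543.3 -192.2] along,across: [572.1 -69. ]
tcp [672.7 -98.4]
65.70646984690485
screw tri (array([ 626.06842609, -237.71867098,   89.2992217 ]), [0.8, 0.8])
```

>>> step_arm(targets=[{"dp": [0, 0.01, 0.1], "angular": [0, 0, 0], "fingers": 0}, {"dp": [-0.01, 0.02, 0.25], "angular": [0, 0, 0], "fingers": 0}, {"dp": [-0.01, 0.02, 0.4], "angular": [0, 0, 0], "fingers": 0}, {"dp": [-0.01, 0.02, 0.55], "angular": [0, 0, 0], "fingers": 0}, {"dp": [-0.01, 0.02, 0.65], "angular": [0, 0, 0], "fingers": 0}, {"dp": [-0.01, 0.02, 0.65], "angular": [0, 0, 0], "fingers": 0}, {"dp": [-0.01, 0.02, 0.65], "angular": [0, 0, 0], "fingers": 0}, {"dp": [-0.01, 0.02, 0.65], "angular": [0, 0, 0], "fingers": 0}])

```text
time: 7.15
tool_pos: [639.0, -240.0, 103.3]
tcp_rot: [-180.0, 0.2, 167.4]
ft_force: [0.1, 0.6, 0.3]
finger_gap: 85.3
grip_force: 0.0
```

```bash
python3 - <<'E'
from h import *
P=dict(camera_params("wrist")); im=snapshot("wrist"); cv2.imwrite("pics/w3.png",im)
print({k:np.array(v).tolist() for k,v in P.items()})
for l,z in(("jaw_grip",22),):
    for p in pinpoint("wrist",l)[:3]: print(l,round(p["conf"],2),np.round(p["at"]),np.round(atz("wrist",p["at"],z,P),1))
s=sense();print(s["tool_pos"],s["tcp_rot"],s["time"])
E
```

```text
{'vfov': 65.70646984690485, 'cx': 318.24255458913717, 'cy': 240.74488202162217, 'R': [[0.21862003460947618, 0.9758099113849494, 0.0005452616353651536], [0.9227038115222804, -0.2069039273946001, 0.325282094544026], [0.317526308625931, -0.07061006777782948, -0.9456168683239542]], 't': [94.53409843554289, -639.5785573362126, 39.73845481389819]}
jaw_grip 0.57 [318. 248.] [ 636.5 -240.    22. ]
[ 638.74401604 -239.83455991  102.84543715] [-1.79972224e+02  1.32497300e-01  1.67414737e+02] 7.25
```

View pics/w3.png

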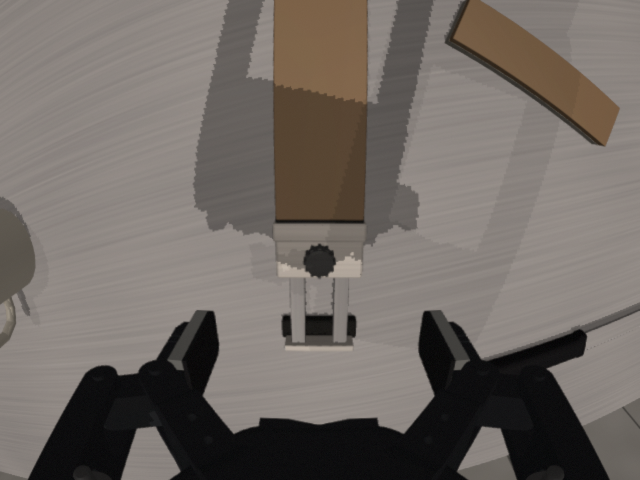

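The jaw is centred between the fingers: its cheeks are at columns 275 and 364 and its screw at (320,261).

```bash
python3 - <<'E'
from h import *
P=camera_params("wrist"); a=np.radians(-12.6);u=np.array([np.cos(a),np.sin(a)]); v=np.array([-u[1],u[0]])
sh=np.array([635.07,-242.78,231.4])-[638.74,-239.83,102.85]
for n,p1,p2 in(("screw37",(322,214),(320,261)),("front38",(323,187),(320.5,221)),("back26",(322,227),(320,277)),("end24",(322,280),(319,349))):
    o1,d1=ray("wrist",p1,P); x,e=tri([(o1+sh,d1),ray("wrist",p2,P)]); print(n,np.round(x,1),e,"along/across",np.round([x[:2]@u,x[:2]@v],1))
for n,p2,z in(("screw",(320,261),37),("back",(320,277),26),("front",(320.5,221),38),("cheekmid",(319.5,260),26)):
    x=atz("wrist",p2,z,P); print(n,np.round([x[:2]@u,x[:2]@v],1))
go([*(674.5*u-94.2*v),3],167.4)
E
```

```text
screw37 [ 644.3 -240.5   24.1] [0.5, 0.5] along/across [681.2 -94.2]
front38 [ 618.1 -234.1   24.9] [0.2, 0.2] along/across [654.3 -93.6]
back26 [ 660.9 -244.1   11.6] [0.5, 0.5] along/across [698.2 -94.1]
end24 [ 715.9 -256.7   17.7] [0.1, 0.1] along/across [754.7 -94.4]
screw [676.  -93.8]
back [691.7 -93.7]
front [650.6 -93.5]
cheekmid [679.8 -94. ]
go [np.float64(637.7067625881308), np.float64(-239.06897529659796), 3] dp [0.007 0.003 0.499] ang [-0.     0.001  0.   ]
```

>>> step_arm(targets=[{"dp": [0, 0, 0.1], "angular": [0, 0, 0], "fingers": 0}, {"dp": [0, 0, 0.2], "angular": [0, 0, 0], "fingers": 0}, {"dp": [0, 0, 0.3], "angular": [0, 0, 0], "fingers": 0}, {"dp": [0.006, 0, 0.4], "angular": [0, 0, 0], "fingers": 0}, {"dp": [0.006, 0, 0.46], "angular": [0, 0, 0], "fingers": 0}, {"dp": [0.006, 0, 0.49], "angular": [0, 0, 0], "fingers": 0}, {"dp": [0.006, 0, 0.49], "angular": [0, 0, 0], "fingers": 0}, {"dp": [0.006, 0, 0.49], "angular": [0, 0, 0], "fingers": 0}])

```text
time: 8.25
tool_pos: [637.5, -239.6, 4.4]
tcp_rot: [-180.0, 0.1, 167.4]
ft_force: [0.3, -1.2, -0.6]
finger_gap: 85.2
grip_force: 0.0
```

>>> step_arm(newtons=60, targets=[{"dp": [0, 0, 0], "angular": [0, 0, 0], "fingers": 0.2}, {"dp": [0, 0, 0], "angular": [0, 0, 0], "fingers": 0.3}, {"dp": [0, 0, 0], "angular": [0, 0, 0], "fingers": 0.5}, {"dp": [0, 0, 0], "angular": [0, 0, 0], "fingers": 1}, {"dp": [0, 0, 0], "angular": [0, 0, 0], "fingers": 1}, {"dp": [0, 0, 0], "angular": [0, 0, 0], "fingers": 1}, {"dp": [0, 0, 0], "angular": [0, 0, 0], "fingers": 1}, {"dp": [0, 0, 0], "angular": [0, 0, 0], "fingers": 1}])

```text
time: 9.25
tool_pos: [637.2, -239.1, 4.2]
tcp_rot: [180.0, 0.0, 167.4]
ft_force: [-2.0, 1.5, 5.3]
finger_gap: 54.9
grip_force: 65.2
```

>>> step_arm(targets=[{"dp": [-0.03, 0, 0], "angular": [0, 0, 0], "fingers": 1}, {"dp": [-0.06, 0, 0], "angular": [0, 0, 0], "fingers": 1}, {"dp": [-0.1, 0, 0], "angular": [0, 0, 0], "fingers": 1}, {"dp": [-0.14, 0, 0], "angular": [0, 0, 0], "fingers": 1}, {"dp": [-0.18, 0, 0], "angular": [0, 0, 0], "fingers": 1}, {"dp": [-0.21, 0, 0], "angular": [0, 0, 0], "fingers": 1}, {"dp": [-0.21, 0, 0], "angular": [0, 0, 0], "fingers": 1}, {"dp": [-0.21, 0, 0], "angular": [0, 0, 0], "fingers": 1}])

```text
time: 10.25
tool_pos: [677.6, -248.3, 4.2]
tcp_rot: [180.0, -0.0, 167.4]
ft_force: [-4.7, 2.3, 7.3]
finger_gap: 54.9
grip_force: 65.7
```

```bash
python3 - <<'E'
from h import *
s=sense(); print(s["tool_pos"],s["ft_force"],s["finger_gap"],s["grip_force"])
E
```

```text
[ 677.61343604 -248.29250422    4.18579653] [-4.67644942  2.32379523  7.32049197] 54.918316956925956 65.68432912230492
```

>>> step_arm(targets=[{"dp": [0, 0, 0], "angular": [0, 0, 0], "fingers": 0}, {"dp": [0, 0, 0], "angular": [0, 0, 0], "fingers": 0}, {"dp": [0, 0, 0], "angular": [0, 0, 0], "fingers": 0}, {"dp": [0, 0, 0], "angular": [0, 0, 0], "fingers": 0}, {"dp": [0, 0, -0.1], "angular": [0, 0, 0], "fingers": 0}, {"dp": [0, 0, -0.3], "angular": [0, 0, 0], "fingers": 0}, {"dp": [0, 0, -0.5], "angular": [0, 0, 0], "fingers": 0}, {"dp": [0, 0, -0.7], "angular": [0, 0, 0], "fingers": 0}])

```text
time: 11.25
tool_pos: [678.1, -248.5, 146.6]
tcp_rot: [-180.0, 0.1, 167.4]
ft_force: [0.2, 0.3, 0.2]
finger_gap: 85.3
grip_force: 0.0
```

>>> step_arm(targets=[{"dp": [0.15, 0, -0.1], "angular": [0, 0, 0], "fingers": 0}, {"dp": [0.3, 0, -0.1], "angular": [0, 0, 0], "fingers": 0}, {"dp": [0.45, 0, -0.1], "angular": [0, 0, 0], "fingers": 0}, {"dp": [0.6, 0, -0.1], "angular": [0, 0, 0], "fingers": 0}, {"dp": [0.75, 0, -0.1], "angular": [0, 0, 0], "fingers": 0}, {"dp": [0.85, 0, -0.1], "angular": [0, 0, 0], "fingers": 0}, {"dp": [0.85, 0, -0.1], "angular": [0, 0, 0], "fingers": 0}, {"dp": [0.85, 0, -0.1], "angular": [0, 0, 0], "fingers": 0}])

```text
time: 12.25
tool_pos: [512.8, -211.7, 164.6]
tcp_rot: [-180.0, 0.1, 167.4]
ft_force: [-0.0, -0.3, 0.2]
finger_gap: 85.3
grip_force: 0.0
```

```bash
python3 - <<'E'
from h import *
P=dict(camera_params("wrist")); im=snapshot("wrist"); t=snapshot("top")
a=cv2.resize(t[150:300,320:470],(480,480),interpolation=2)
cv2.imwrite("pics/w4.png",cv2.resize(np.hstack([im,a]),(800,343)))
s=sense();print(s["tool_pos"],s["tcp_rot"],s["time"])
rect("wrist","stone",45,(320,240),300,P)
for p in pinpoint("wrist","stone")[:3]: print(np.round(p["at"]),np.round(atz("wrist",p["at"],20,P),1),p["conf"])
a=np.radians(-12.6);u=np.array([np.cos(a),np.sin(a)]); v=np.array([-u[1],u[0]])
print(s["tool_pos"][:2]@u,s["tool_pos"][:2]@v)
E
```

```text
[ 512.6464662  -211.55498381  163.86674257] [-1.79988092e+02  5.53214831e-02  1.67419776e+02] 12.35
stone wrist 0.67 [ 512.2 -210.9] [ 51. 205.] yaw 167.3 at [321. 215.]
stone wrist 0.58 [537.  -73.8] [138.  33.] yaw 53.8 at [484. 222.]
[491. 224.] [544.7 -65.6  20. ] 0.98
[320. 224.] [ 513.5 -210.7   20. ] 0.64
546.4495692125392 -94.6296929441466
```

View pics/w4.png

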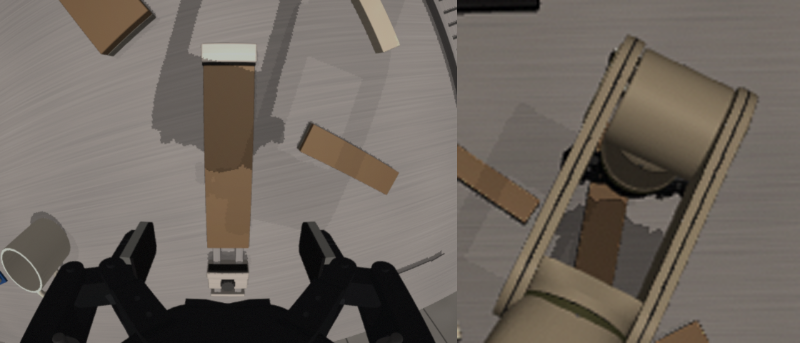

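The stone's rectangle, taken at 45 mm height, is 51 x 205 mm and centred under the tool. The bare rails between stone and jaw show that the jaw is back. Now grasping the stone.

>>> step_arm(targets=[{"dp": [0, 0, 0.15], "angular": [0, 0, 0], "fingers": 0}, {"dp": [0, 0, 0.3], "angular": [0, 0, 0], "fingers": 0}, {"dp": [0, 0, 0.45], "angular": [0, 0, 0], "fingers": 0}, {"dp": [0, 0, 0.6], "angular": [0, 0, 0], "fingers": 0}, {"dp": [0, 0, 0.7], "angular": [0, 0, 0], "fingers": 0}, {"dp": [0, 0, 0.73], "angular": [0, 0, 0], "fingers": 0}, {"dp": [0, 0, 0.73], "angular": [0, 0, 0], "fingers": 0}, {"dp": [0, 0, 0.73], "angular": [0, 0, 0], "fingers": 0}])

```text
time: 13.45
tool_pos: [512.9, -211.8, 18.7]
tcp_rot: [-180.0, 0.1, 167.4]
ft_force: [-0.0, -0.3, -0.3]
finger_gap: 85.2
grip_force: 0.0
```

>>> step_arm(newtons=80, targets=[{"dp": [0, 0, 0], "angular": [0, 0, 0], "fingers": 0.2}, {"dp": [0, 0, 0], "angular": [0, 0, 0], "fingers": 0.3}, {"dp": [0, 0, 0], "angular": [0, 0, 0], "fingers": 0.5}, {"dp": [0, 0, 0], "angular": [0, 0, 0], "fingers": 1}, {"dp": [0, 0, 0], "angular": [0, 0, 0], "fingers": 1}, {"dp": [0, 0, 0], "angular": [0, 0, 0], "fingers": 1}, {"dp": [0, 0, 0], "angular": [0, 0, 0], "fingers": 1}, {"dp": [0, 0, 0], "angular": [0, 0, 0], "fingers": 1}])

```text
time: 14.45
tool_pos: [512.4, -211.5, 18.1]
tcp_rot: [-180.0, 0.1, 167.4]
ft_force: [-0.5, -0.1, 5.3]
finger_gap: 48.8
grip_force: 85.4
```

>>> step_arm(targets=[{"dp": [0, 0, -0.01], "angular": [0, 0, 0], "fingers": 1}, {"dp": [0, 0, -0.03], "angular": [0, 0, 0], "fingers": 1}, {"dp": [0, 0, -0.07], "angular": [0, 0, 0], "fingers": 1}, {"dp": [0, 0, -0.13], "angular": [0, 0, 0], "fingers": 1}, {"dp": [0, 0, -0.21], "angular": [0, 0, 0], "fingers": 1}, {"dp": [0, 0, -0.31], "angular": [0, 0, 0], "fingers": 1}, {"dp": [0, 0, -0.41], "angular": [0, 0, 0], "fingers": 1}, {"dp": [0, 0, -0.5], "angular": [0, 0, 0], "fingers": 1}])

```text
time: 15.45
tool_pos: [512.1, -211.5, 119.2]
tcp_rot: [-180.0, 0.1, 167.4]
ft_force: [-0.0, 0.2, -5.9]
finger_gap: 48.5
grip_force: 85.4
```

```bash
python3 - <<'E'
from h import *
s=sense();print({k:np.round(s[k],2) for k in s})
go([441.5,216,118],195.8)
E
```

```text
{'time': np.float64(15.45), 'joint_pos': array([ -27.74,    5.02,   99.87,   -0.  ,   75.04, -105.15]), 'qd': array([-0.07, -8.69, -6.49, -0.02, 15.18, -0.03]), 'joint_efforts': array([ 3.000e-02, -5.423e+01, -4.971e+01, -0.000e+00, -4.500e-01,
       -0.000e+00]), 'tool_pos': array([ 512.14, -211.5 ,  119.24]), 'tcp_rot': array([-1.7998e+02,  7.0000e-02,  1.6741e+02]), 'ft_force': array([-0.04,  0.17, -5.93]), 'wrist_torque': array([-0.03,  0.05,  0.01]), 'grip_force': np.float64(85.4), 'finger_gap': np.float64(48.46)}
go [441.5, 216, 118] dp [0.811 2.009 0.005] ang [-0.     0.    -0.158]
```

>>> step_arm(targets=[{"dp": [0.02, 0.06, -0.02], "angular": [0, 0, 0], "fingers": 1}, {"dp": [0.06, 0.16, -0.02], "angular": [0, 0, 0], "fingers": 1}, {"dp": [0.12, 0.3, -0.02], "angular": [0, 0, 0], "fingers": 1}, {"dp": [0.18, 0.45, -0.02], "angular": [0, 0, 0], "fingers": 1}, {"dp": [0.24, 0.6, -0.02], "angular": [0, 0, 0], "fingers": 1}, {"dp": [0.3, 0.75, -0.02], "angular": [0, 0, 0], "fingers": 1}, {"dp": [0.36, 0.9, -0.02], "angular": [0, 0, 0], "fingers": 1}, {"dp": [0.4, 1, -0.02], "angular": [0, 0, 0], "fingers": 1}])

```text
time: 16.45
tool_pos: [475.3, 4.1, 119.8]
tcp_rot: [180.0, -0.2, 167.5]
ft_force: [-0.4, 0.4, -5.9]
finger_gap: 48.8
grip_force: 85.5
```

>>> step_arm(targets=[{"dp": [0.05, 0.12, 0], "angular": [0, 0, -0.02], "fingers": 1}, {"dp": [0.11, 0.26, 0], "angular": [0, 0, -0.05], "fingers": 1}, {"dp": [0.17, 0.42, 0], "angular": [0, 0, -0.08], "fingers": 1}, {"dp": [0.23, 0.58, 0], "angular": [0, 0, -0.11], "fingers": 1}, {"dp": [0.3, 0.74, 0], "angular": [0, 0, -0.14], "fingers": 1}, {"dp": [0.36, 0.88, 0], "angular": [0, 0, -0.158], "fingers": 1}, {"dp": [0.4, 0.97, 0], "angular": [0, 0, -0.158], "fingers": 1}, {"dp": [0.41, 1, 0], "angular": [0, 0, -0.158], "fingers": 1}])

```text
time: 17.45
tool_pos: [438.6, 215.9, 120.0]
tcp_rot: [180.0, -0.1, -164.0]
ft_force: [0.2, -0.1, -6.7]
finger_gap: 48.6
grip_force: 85.4
```

```bash
python3 - <<'E'
from h import *
P=dict(camera_params("wrist")); im=snapshot("wrist"); cv2.imwrite("pics/w5.png",im)
s=sense();print(s["tool_pos"],s["tcp_rot"],s["time"],s["grip_force"])
for l in("pan","pan_grid","stone"):
  for p in pinpoint("wrist",l)[:3]: print(l,np.round(p["at"]),np.round(atz("wrist",p["at"],{"pan_grid":12,"pan":0,"stone":120}[l],P),1),p["conf"])
rect("wrist","pan",24,(320,240),300,P)
go([441.5,216,60],195.8)
E
```

```text
[439.01526731 215.86599804 120.22968644] [ 1.79976185e+02 -1.14353391e-01 -1.64032318e+02] 17.5 85.41497826576233
stone [318. 323.] [441.9 217.2 120. ] 0.84
stone [ 22. 266.] [462.5  57.3 120. ] 0.65
pan wrist 0.93 [442.6 219.7] [325. 177.] yaw 15.6 at [398. 139.]
go [441.5, 216, 60] dp [-0.008  0.009  0.305] ang [-0. -0.  0.]
```

View pics/w5.png

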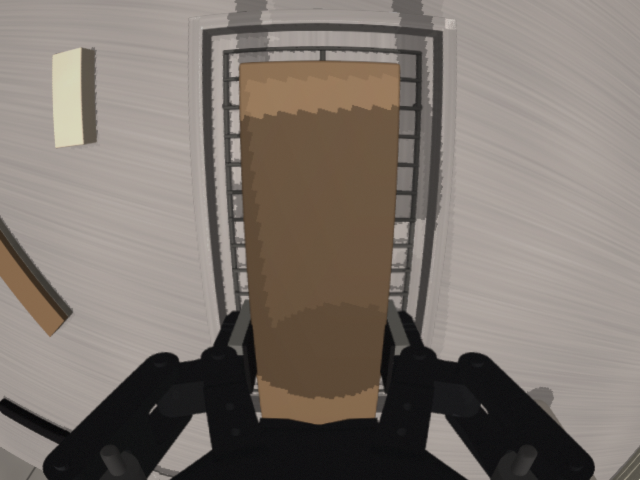

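The stone hangs level and parallel to the pan (columns 225-440), centred over the grid to within a few mm. Lowering.

>>> step_arm(targets=[{"dp": [-0.01, 0, 0.05], "angular": [0, 0, 0], "fingers": 1}, {"dp": [-0.02, 0.005, 0.12], "angular": [0, 0, 0], "fingers": 1}, {"dp": [-0.02, 0.005, 0.2], "angular": [0, 0, 0], "fingers": 1}, {"dp": [-0.02, 0.005, 0.28], "angular": [0, 0, 0], "fingers": 1}, {"dp": [-0.02, 0.005, 0.36], "angular": [0, 0, 0], "fingers": 1}, {"dp": [-0.02, 0.005, 0.43], "angular": [0, 0, 0], "fingers": 1}, {"dp": [-0.02, 0.005, 0.48], "angular": [0, 0, 0], "fingers": 1}, {"dp": [-0.02, 0.005, 0.5], "angular": [0, 0, 0], "fingers": 1}])

```text
time: 18.7
tool_pos: [444.1, 216.3, 20.5]
tcp_rot: [-180.0, -0.1, -164.1]
ft_force: [-0.8, 0.2, -5.9]
finger_gap: 48.5
grip_force: 85.4
```

>>> step_arm(targets=[{"dp": [0, 0, 0.01], "angular": [0, 0, 0], "fingers": 1}, {"dp": [0, 0, 0.02], "angular": [0, 0, 0], "fingers": 1}, {"dp": [0, 0, 0.025], "angular": [0, 0, 0], "fingers": 1}, {"dp": [0, 0, 0.03], "angular": [0, 0, 0], "fingers": 1}, {"dp": [0, 0, 0.035], "angular": [0, 0, 0], "fingers": 1}, {"dp": [0, 0, 0.04], "angular": [0, 0, 0], "fingers": 1}, {"dp": [0, 0, 0.045], "angular": [0, 0, 0], "fingers": 1}, {"dp": [0, 0, 0.045], "angular": [0, 0, 0], "fingers": 1}])

```text
time: 19.7
tool_pos: [444.4, 216.4, 12.2]
tcp_rot: [-180.0, -0.0, -164.1]
ft_force: [-0.6, 0.0, -7.0]
finger_gap: 48.3
grip_force: 85.4
```

>>> step_arm(targets=[{"dp": [0, 0, 0.003], "angular": [0, 0, 0], "fingers": 1}, {"dp": [0, 0, 0.005], "angular": [0, 0, 0], "fingers": 1}, {"dp": [0, 0, 0.007], "angular": [0, 0, 0], "fingers": 1}, {"dp": [0, 0, 0.009], "angular": [0, 0, 0], "fingers": 1}, {"dp": [0, 0, 0.01], "angular": [0, 0, 0], "fingers": 1}, {"dp": [0, 0, 0.01], "angular": [0, 0, 0], "fingers": 1}, {"dp": [0, 0, 0.01], "angular": [0, 0, 0], "fingers": 1}, {"dp": [0, 0, 0.01], "angular": [0, 0, 0], "fingers": 1}])

```text
time: 20.7
tool_pos: [444.5, 216.4, 10.3]
tcp_rot: [-180.0, -0.0, -164.1]
ft_force: [0.4, -0.6, -7.0]
finger_gap: 48.5
grip_force: 85.4
```

>>> step_arm(targets=[{"dp": [0, 0, 0.002], "angular": [0, 0, 0], "fingers": 1}, {"dp": [0, 0, 0.003], "angular": [0, 0, 0], "fingers": 1}, {"dp": [0, 0, 0.004], "angular": [0, 0, 0], "fingers": 1}, {"dp": [0, 0, 0.005], "angular": [0, 0, 0], "fingers": 1}, {"dp": [0, 0, 0.006], "angular": [0, 0, 0], "fingers": 1}, {"dp": [0, 0, 0.006], "angular": [0, 0, 0], "fingers": 1}, {"dp": [0, 0, 0.006], "angular": [0, 0, 0], "fingers": 1}, {"dp": [0, 0, 0.006], "angular": [0, 0, 0], "fingers": 1}])

```text
time: 21.7
tool_pos: [444.5, 216.5, 10.1]
tcp_rot: [-180.0, -0.0, -164.1]
ft_force: [-7.6, -3.4, 9.7]
finger_gap: 48.8
grip_force: 87.5
```

Contact came at TCP height 10 mm as expected, and the force turned upward. Easing off, opening and rising.

>>> step_arm(targets=[{"dp": [0, 0, -0.004], "angular": [0, 0, 0], "fingers": 1}, {"dp": [0, 0, -0.005], "angular": [0, 0, 0], "fingers": 1}, {"dp": [0, 0, -0.005], "angular": [0, 0, 0], "fingers": 0.4}, {"dp": [0, 0, -0.005], "angular": [0, 0, 0], "fingers": 0.2}, {"dp": [0, 0, -0.005], "angular": [0, 0, 0], "fingers": 0}, {"dp": [0, 0, -0.005], "angular": [0, 0, 0], "fingers": 0}, {"dp": [0, 0, -0.005], "angular": [0, 0, 0], "fingers": 0}, {"dp": [0, 0, -0.005], "angular": [0, 0, 0], "fingers": 0}])

```text
time: 22.7
tool_pos: [444.5, 216.4, 10.1]
tcp_rot: [-180.0, 0.0, -164.1]
ft_force: [0.9, -0.3, 0.8]
finger_gap: 85.4
grip_force: 0.0
```

>>> step_arm(targets=[{"dp": [0, 0, -0.05], "angular": [0, 0, 0], "fingers": 0}, {"dp": [0, 0, -0.15], "angular": [0, 0, 0], "fingers": 0}, {"dp": [0, 0, -0.3], "angular": [0, 0, 0], "fingers": 0}, {"dp": [0, 0, -0.45], "angular": [0, 0, 0], "fingers": 0}, {"dp": [0, 0, -0.6], "angular": [0, 0, 0], "fingers": 0}, {"dp": [0, 0, -0.75], "angular": [0, 0, 0], "fingers": 0}, {"dp": [0, 0, -0.9], "angular": [0, 0, 0], "fingers": 0}, {"dp": [0, 0, -0.9], "angular": [0, 0, 0], "fingers": 0}])

```text
time: 23.7
tool_pos: [446.3, 217.1, 194.0]
tcp_rot: [180.0, 0.4, -164.1]
ft_force: [-0.2, -0.5, -0.6]
finger_gap: 85.5
grip_force: 0.0
```

```bash
python3 - <<'E'
from h import *
P=dict(camera_params("wrist")); im=snapshot("wrist"); t=snapshot("scene")
cv2.imwrite("pics/end.png",cv2.resize(np.hstack([im,t]),(800,300),interpolation=3))
rect("wrist","stone",37,(320,240),300,P); rect("wrist","pan",24,(320,240),300,P)
s=sense();print(s["tool_pos"],s["time"],s["ft_force"],s["finger_gap"])
E
```

```text
stone wrist 0.83 [444.6 216.6] [206.  51.] yaw 15.5 at [321. 208.]
stone wrist 0.8 [533.3 -38.7] [138.  49.] yaw 54.1 at [ 59. 237.]
pan wrist 0.85 [442.8 220. ] [325. 177.] yaw 15.9 at [347. 175.]
[443.74355545 216.18360097 189.00874994] 23.9 [ 0.23828516 -1.1393895  -0.07606188] 85.55887063526717
```

View pics/end.png

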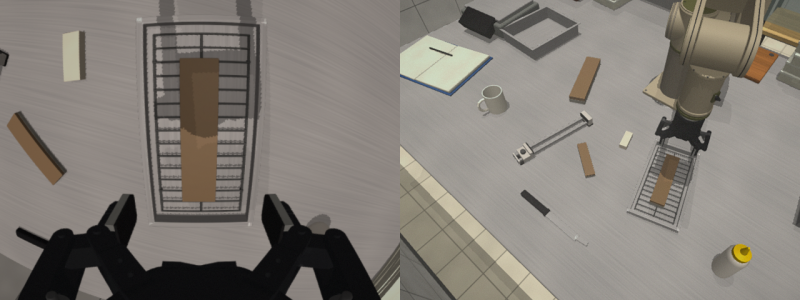

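The stone lies flat, tan side up, centred on the grid (wrist view 200,130). The holder is empty with its jaw back (scene view 523,152), and everything else is where it was.

```bash
python3 -c "
from bench import *
print(hand_in())"
```

```text
the job is handed in; nothing more can be done
None
```

The job is handed in: I drew the jaw back about 41 mm, lifted the middle-sized stone out, and laid it flat, tan side up, on the pan's wire grid. The gripper let go and rose clear by about 24 s, and the knife, mug, bottle and dressing stone were left alone.

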